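Put the leather bench supplies back in their drawers

TASK

The belt is finished, so put the four supplies left on the leather bench back with their own kind: both loose thread spools into the drawer that holds the navy spool, the black-capped dye bottle into the drawer with the other dye bottle, and the yellow-lidded wax tin into the drawer with the other wax tin. Set each one down upright and flat on the drawer's floor, nothing stacked, leaning or dropped, and do not shift or knock over the pieces that are already in the drawers.

Things in the scene. Friction and masses are not known exactly. Their poses are not given: they have to be found in the camera images.
- cream_spool_center (a point): Loose spool of cream waxed thread with pale wooden ends, 44 mm in diameter and 64 mm tall, 70 g, standing on end; grip it across its diameter. The point is its centre, 32 mm above its underside; z points up.
- rust_spool_center (a point): Loose spool of rust-red waxed thread with pale wooden ends, 44 mm in diameter and 64 mm tall, 70 g, standing on end; grip it across its diameter. The point is its centre, 32 mm above its underside; z points up.
- dye_bottle_center (a point): Loose bottle of edge dye with a black cap and a rust-red band on the label: an amber-brown bottle with a paper label, its round body 44 mm in diameter up to 58 mm above the underside, then a narrow neck and cap, 82 mm tall in all, 130 g, standing upright. The point is its centre, 41 mm above its underside; z points up.
- wax_tin_center (a point): Loose round tin of wax with a yellow lid, 62 mm in diameter and 36 mm tall, 110 g, lying flat with the lid up; grip it across its diameter. The point is its centre, 18 mm above its underside; z points up.
- thread_drawer: Open green steel drawer, fixed on the bench: 190 (x) by 150 (y) mm outside, walls 36 high and 3 thick, floor 3 thick. Origin: centre of its underside; x to its back, y to its left, z up; a pull sticks out 15 mm at the front (-x). The three are alike but for what stands 45 to 62 mm behind the centre (front half empty): here a navy-blue spool of thread.
- dye_drawer: Open green steel drawer, fixed on the bench: 190 (x) by 150 (y) mm outside, walls 36 high and 3 thick, floor 3 thick. Origin: centre of its underside; x to its back, y to its left, z up; a pull sticks out 15 mm at the front (-x). The three are alike but for what stands 45 to 62 mm behind the centre (front half empty): here a dye bottle with a white cap.
- wax_drawer: Open green steel drawer, fixed on the bench: 190 (x) by 150 (y) mm outside, walls 36 high and 3 thick, floor 3 thick. Origin: centre of its underside; x to its back, y to its left, z up; a pull sticks out 15 mm at the front (-x). The three are alike but for what stands 45 to 62 mm behind the centre (front half empty): here a wax tin with a dark green lid.
- stock_spool_center (a point): Spool of navy-blue thread standing loose in the thread drawer, to be left where it is: 44 mm in diameter and 64 mm tall, 70 g, standing on end; grip it across its diameter. The point is its centre, 32 mm above its underside; z points up.
- stock_bottle_center (a point): Dye bottle with a white cap and a navy band on the label, standing loose in the dye drawer, to be left where it is: an amber-brown bottle with a paper label, its round body 44 mm in diameter up to 58 mm above the underside, then a narrow neck and cap, 82 mm tall in all, 130 g, standing upright. The point is its centre, 41 mm above its underside; z points up.
- stock_tin_center (a point): Wax tin with a dark green lid, lying loose in the wax drawer, to be left where it is: 62 mm in diameter and 36 mm tall, 110 g, lying flat with the lid up; grip it across its diameter. The point is its centre, 18 mm above its underside; z points up.

How it is judged:
By the outcome, as a careful person would: the job done as asked, in the order asked, and still so for the second after the job is handed in, with the robot touching nothing.
It also fails if it takes over 109 s, if anything falls off the work surface, if the arm or the gripper's body presses on something with over 40 N, if the wrist force passes 120 N, or if a joint passes its speed limit or range.

ROBOT

A 6-joint arm with a two-finger parallel gripper is mounted at the origin on the work surface. World frame = base frame: x ahead of the robot, y to its left, z up, the work surface at z = 0. Lengths are in m, angles in degrees, forces in N, time in s.
With the tool pointing down it reaches from about 0.3 to 0.75 m from the base axis. Payload 8.5 kg.
Tool frame: the origin (TCP) lies on the mounting face of the last link; the fingertips stand tip_extent ahead of it and the grasp point (between the pads) lies 155 mm ahead of it (tip_extent is the distance from the TCP to the fingertips, in m); z points along the fingers, y is the line along which they close (so a half turn about z gives the same grasp; the last joint's range is limited). The gripper opens to 85 mm and grips with 20 to 120 N. Pads are 22 mm wide; open, the fingers measure 114 mm over their backs; the gripper's body (76 mm by 85 mm) begins 54 mm behind the grasp point. The pads swing forward as they close: fully open they stand 13 mm farther back than shut.
Start: joints at [-80.174, 21.807, 74.336, -0, 83.858, -12.336], TCP at [0.207, -0.509, 0.405] pointing down, gripper open.
Joint ranges: [-178.18, 178.18], [-50.72, 133.34], [12.68, 142.11], [-81.47, 261.47], [9.98, 163.14], [-165.26, 165.26]. Speed limits (degrees/s): [136.94, 136.94, 180, 180, 180, 180].

INTERFACE

Orientations are given as a 3x3 rotation matrix whose columns are the frame's x, y, z axes.
In Python, from rig import observe, get_image, camera_params, close_job, tip_extent gives the robot as it stands.
- The arm moves only by the shell command python3 -m creep 'ROWS' [FORCE]. ROWS is JSON, a list of rows, each an object with "jaw": the gripper's target within -1 to 1 (shut at 1, half-way at 0, fully open at -1); "travel": the shift along the world's x, y, z in mm, a list of three; "roll": the turn about the world's z in rad. A call has 1 to 12 rows; each row is the pose to reach, as a shift and turn from the pose commanded when the call began; what a row does not reach only later rows make up. A row lasts 1/10 s, in which the tool goes at most 50 mm and 8.59 degrees, less where a joint would pass 70% of its speed; a pose out of reach is approached as far as the arm can. A call with a gripper value outside its range is refused whole. The fingers move at their own pace and stop on an object; FORCE is the grip in N (left out, the last holds). Time passes only in rows, so rows that repeat a pose let the fingers close. It gives the time, the measured TCP pose, the force, the opening and the grip force at its end, in the units of the state.
- observe(): the state, without advancing time (a new reading comes with each control period).
- get_image(name): name is "scene" or "top" or "wrist"; returns (picture, depth): 420x560x3 uint8, red, green, blue; 420x560 float32, m along the optical axis (not along the pixel's ray), 0 where there is no reading.
- camera_params(name): a dict with "mtx" (3x3 intrinsics, pixels), "extrinsics" (4x4, takes a point from camera to world coordinates). Camera axes: x right, y down, z forward; pixel columns grow to the right and rows downward; lengths in m; the calibration is good to about 2 mm. The wrist camera is an equidistant fisheye: a pixel r from the principal point sees the ray r / f radians off the axis. A picture is of the moment at which its call begins: read the wrist's pose just before it. camera_params takes no time and is no camera call; for the wrist camera it gives the pose at the moment of the call.
- close_job(): hands the job in; it is judged then, once.
The state is a dict: "time_s": time; "q": joint angles; "qvel": joint speeds; "joint_efforts": joint torques, N m; "position": TCP position; "tool_rot": TCP orientation; "ft_force": force on the tool from outside, world axes, zero at the start; "wrist_torque": the same for the moment, N m; "grip_width": finger opening in m; "gripper_force": force on a finger pad.
Only numpy, scipy, OpenCV 4.12 (cv2) and the standard library are available. Lean on these libraries where they do the work, as an engineer would, in place of code of your own. Each camera call takes 0.05 s, during which the arm holds its last target. There are 200 camera calls.

## Working session

There is one attempt and no reset: what is moved stays moved. The work goes in short steps, Python scripts to look and compute and a shell command to move; the robot and the scene stay as the last step left them, time stands still between calls to the robot, and variables do not carry over. Pictures are saved under pics/ and viewed, at most 14 in all, crops included, and the job is handed in when it is done.

```bash
mkdir -p pics; ls; python3 - <<'E'
from rig import *
import cv2,numpy as np
s=observe();print(s['time_s'],s['position'],s['tool_rot'],s['grip_width'],tip_extent)
for n in("top","scene"):
    p,d=get_image(n);cv2.imwrite(f'pics/{n}0.png',p[:,:,::-1]);np.savez(f'{n}0.npz',p=p,d=d);c=camera_params(n);print(n,c['mtx'],c['extrinsics'])
E
```

```text
pics
0.0 [ 0.20748536 -0.5093187   0.40410845] [[ 9.26112893e-01  3.77246423e-01 -2.12309158e-04]
 [ 3.77246323e-01 -9.26111836e-01  1.44219724e-03]
 [ 3.47441728e-04 -1.41573031e-03 -9.99998937e-01]] 0.08503998138812388 0.1734
top [[404.91011672   0.         275.46182979]
 [  0.         404.91011672 209.38140081]
 [  0.           0.           1.        ]] [[-0.00712858 -0.99068312  0.13600052  0.4362785 ]
 [-0.99909868  0.01274738  0.04048858 -0.02305847]
 [-0.04184501 -0.13558932 -0.98988107  0.82055298]
 [ 0.          0.          0.          1.        ]]
scene [[418.56228906   0.         275.50423312]
 [  0.         418.56228906 210.49215415]
 [  0.           0.           1.        ]] [[ 0.80918276  0.44824792 -0.37986455  0.80697172]
 [ 0.58754565 -0.61328942  0.52788844 -0.41954401]
 [ 0.00365798 -0.65034598 -0.75962933  0.62987372]
 [ 0.          0.          0.          1.        ]]
```

View pics/top0.png

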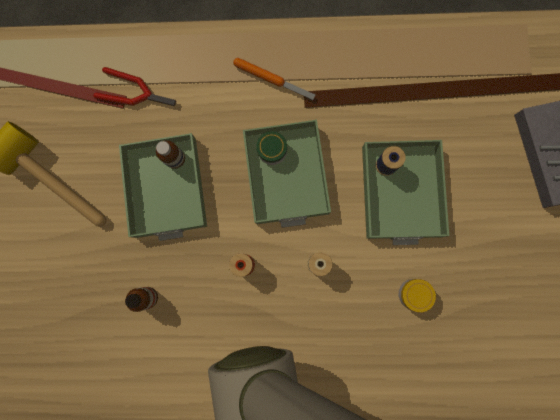

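View pics/scene0.png

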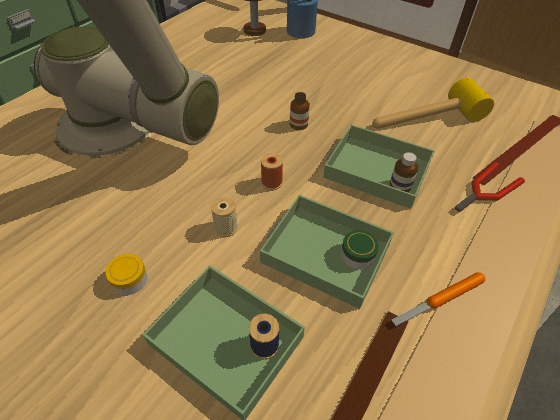

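Top view: dye drawer left (163,187), wax drawer middle (287,172), thread drawer right (405,190). Loose: bottle (140,299), rust spool (242,265), cream spool (320,265), tin (419,296). The scene view agrees, with everything upright.

```bash
cat >h.py <<'E'
import numpy as np,cv2
def world(d,c):
    K,T=c['mtx'],c['extrinsics'];v,u=np.indices(d.shape)
    P=np.stack([(u-K[0,2])/K[0,0]*d,(v-K[1,2])/K[1,1]*d,d],-1)
    return P@T[:3,:3].T+T[:3,3]
def measure(p,d,c):
    W=world(d,c);hsv=cv2.cvtColor(p,cv2.COLOR_RGB2HSV);z=W[...,2];ok=d>0
    green=(hsv[...,0]>45)&(hsv[...,0]<90)&(hsv[...,1]>50)
    def rect(m):return np.round(m,4)
    for n,u0,v0 in(("dye",163,187),("wax",287,172),("thread",405,190)):
        box=np.zeros(d.shape,bool);box[max(v0-75,0):v0+75,u0-58:u0+58]=True
        m=green&ok&box&(z>.028)&(z<.042)
        if n=="wax": # drop tin lid
            m&=~((np.hypot(*(np.indices(d.shape)[::-1]-np.array([272,147])[:,None,None])))<22)
        m=cv2.morphologyEx(m.astype(np.uint8),cv2.MORPH_OPEN,np.ones((2,2)))>0
        (x,y),s,a=cv2.minAreaRect((W[m][:,:2]*1000).astype(np.float32));print(n,m.sum(),round(x,1),round(y,1),np.round(s,1),round(a,1))
    for n,u0,v0,h in(("cream",320,265,.064),("rust",242,265,.064),("bottle",135,299,.082),("tin",419,296,.036),("stockspool",393,157,.064),("stocktin",272,147,.039),("stockbottle",163,148,.085)):
        box=np.zeros(d.shape,bool);box[v0-26:v0+26,u0-26:u0+26]=True
        m=ok&box&(abs(z-h)<.006)
        if n in("stocktin",): m&=(np.hypot(*(np.indices(d.shape)[::-1]-np.array([272,147])[:,None,None]))<18)
        q=W[m];(x,y),r=cv2.minEnclosingCircle((q[:,:2]*1000).astype(np.float32));print(n,m.sum(),'z',np.median(q[:,2]).round(4),'mean',(q.mean(0)*1000).round(1),'circ',round(x,1),round(y,1),round(r,1))
E
python3 - <<'E'
from rig import camera_params
from h import *
f=np.load('top0.npz');measure(f['p'],f['d'],camera_params('top'))
E
```

```text
dye 0 0.0 0.0 [0. 0.] 0.0
wax 0 0.0 0.0 [0. 0.] 0.0
thread 0 0.0 0.0 [0. 0.] 0.0
cream 435 z 0.0625 mean [437.9 -73.8  62.5] circ 438.0 -73.7 21.7
rust 430 z 0.0625 mean [437.3  74.4  62.4] circ 437.5 74.5 21.8
bottle 164 z 0.08 mean [373.7 270.   79.9] circ 373.9 270.2 13.0
tin 874 z 0.0347 mean [ 377.9 -258.9   34.7] circ 377.9 -259.3 30.9
stockspool 419 z 0.0654 mean [ 637.  -216.1   65.4] circ 637.6 -216.4 22.4
stocktin 724 z 0.0377 mean [671.4  16.5  37.8] circ 672.1 16.9 31.1
stockbottle 145 z 0.0832 mean [659.1 221.4  83.2] circ 659.3 221.9 13.1
```

```bash
sed -i "s/&(hsv\[...,1\]>50)/\&(hsv[...,1]>25)/; /MORPH_OPEN/d; s/(z>.028)&(z<.042)/(z>.012)\&(z<.042)/" h.py
python3 - <<'E'
from rig import camera_params
from h import *
f=np.load('top0.npz');print(cv2.cvtColor(f['p'],cv2.COLOR_RGB2HSV)[200,[163,405]]);measure(f['p'],f['d'],camera_params('top'))
E
```

```text
[[ 41  72 117]
 [ 41  73 108]]
dye 0 0.0 0.0 [0. 0.] 0.0
wax 0 0.0 0.0 [0. 0.] 0.0
thread 6 628.4 -206.3 [40.6 13.8] 41.2
cream 435 z 0.0625 mean [437.9 -73.8  62.5] circ 438.0 -73.7 21.7
rust 430 z 0.0625 mean [437.3  74.4  62.4] circ 437.5 74.5 21.8
bottle 164 z 0.08 mean [373.7 270.   79.9] circ 373.9 270.2 13.0
tin 874 z 0.0347 mean [ 377.9 -258.9   34.7] circ 377.9 -259.3 30.9
stockspool 419 z 0.0654 mean [ 637.  -216.1   65.4] circ 637.6 -216.4 22.4
stocktin 724 z 0.0377 mean [671.4  16.5  37.8] circ 672.1 16.9 31.1
stockbottle 145 z 0.0832 mean [659.1 221.4  83.2] circ 659.3 221.9 13.1
```

```bash
sed -i "s/hsv\[...,0\]>45/hsv[...,0]>33/; s/(z>.012)/(z>.025)/" h.py
python3 - <<'E'
from rig import camera_params
from h import *
f=np.load('top0.npz');measure(f['p'],f['d'],camera_params('top'))
E
```

```text
dye 863 598.7 239.6 [190.6 151.7] 8.5
wax 630 622.9 -11.8 [190.7 150. ] 7.2
thread 913 583.0 -245.2 [190.7 151.7] 0.6
cream 435 z 0.0625 mean [437.9 -73.8  62.5] circ 438.0 -73.7 21.7
rust 430 z 0.0625 mean [437.3  74.4  62.4] circ 437.5 74.5 21.8
bottle 164 z 0.08 mean [373.7 270.   79.9] circ 373.9 270.2 13.0
tin 874 z 0.0347 mean [ 377.9 -258.9   34.7] circ 377.9 -259.3 30.9
stockspool 419 z 0.0654 mean [ 637.  -216.1   65.4] circ 637.6 -216.4 22.4
stocktin 724 z 0.0377 mean [671.4  16.5  37.8] circ 672.1 16.9 31.1
stockbottle 145 z 0.0832 mean [659.1 221.4  83.2] circ 659.3 221.9 13.1
```

```bash
python3 -m creep '[{"jaw":-1,"travel":[10,20,0],"roll":0.1},{"jaw":-1,"travel":[30,57,0],"roll":0.2},{"jaw":-1,"travel":[52,98,-10],"roll":0.3},{"jaw":-1,"travel":[73,138,-20],"roll":0.4},{"jaw":-1,"travel":[94,178,-30],"roll":0.5},{"jaw":-1,"travel":[115,218,-40],"roll":0.6},{"jaw":-1,"travel":[136,258,-50],"roll":0.7},{"jaw":-1,"travel":[157,298,-60],"roll":0.8},{"jaw":-1,"travel":[178,338,-70],"roll":0.9},{"jaw":-1,"travel":[199,378,-80],"roll":1.0},{"jaw":-1,"travel":[218,412,-90],"roll":1.1},{"jaw":-1,"travel":[230.5,435.5,-100],"roll":1.185}]' 30
python3 -m creep '[{"jaw":-1,"travel":[0,0,0],"roll":0},{"jaw":-1,"travel":[0,0,0],"roll":0},{"jaw":-1,"travel":[0,0,0],"roll":0}]'
python3 - <<'E'
from rig import *
import cv2
print(observe()['position'],observe()['q'],observe()['tool_rot'])
c=camera_params('wrist');p,d=get_image('wrist');cv2.imwrite('pics/w1.png',p[:,:,::-1]);print(c)
E
```

```text
time_s: 1.3
position: [0.4386, -0.0716, 0.3042]
tool_rot: [[-0.007, 1.0, -0.0], [1.0, 0.007, 0.0], [0.0, -0.0, -1.0]]
ft_force: [-0.9, -0.1, -0.6]
grip_width: 0.0853
gripper_force: 0.0
time_s: 1.6
position: [0.4378, -0.0746, 0.305]
tool_rot: [[0.001, 1.0, 0.0], [1.0, -0.001, -0.0], [-0.0, 0.0, -1.0]]
ft_force: [0.2, -0.2, -0.2]
grip_width: 0.0851
gripper_force: 0.0
[ 0.43778286 -0.07455649  0.30497219] [-2.50054630e+01  1.77614738e+01  9.95612684e+01 -1.17069959e-02
  6.26548495e+01 -2.49549001e+01] [[ 7.88713994e-04  9.99999650e-01  2.77728762e-04]
 [ 9.99999635e-01 -7.88622386e-04 -3.29803964e-04]
 [-3.29584826e-04  2.77988782e-04 -9.99999907e-01]]
{'mtx': array([[325.1922621 ,   0.        , 283.32556631],
       [  0.        , 325.1922621 , 210.49461631],
       [  0.        ,   0.        ,   1.        ]]), 'extrinsics': array([[ 9.99999937e-01, -3.52711328e-04,  3.65487147e-05,
         4.36758898e-01],
       [-3.24214310e-04, -9.51185581e-01, -3.08619322e-01,
         6.36771677e-03],
       [ 1.43618141e-04,  3.08619291e-01, -9.51185635e-01,
         2.75246968e-01],
       [ 0.00000000e+00,  0.00000000e+00,  0.00000000e+00,
         1.00000000e+00]])}
```

View pics/w1.png

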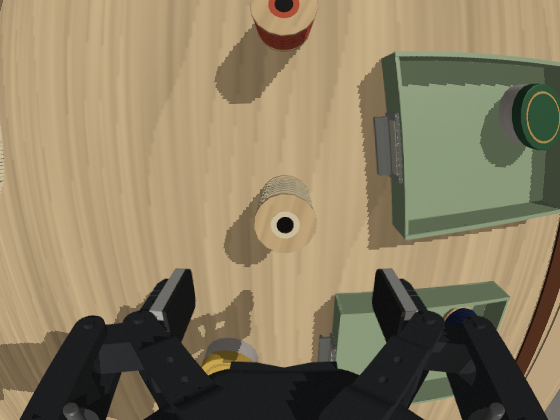

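Wrist view: cream spool top hole at (285,225), which casts to (438,-73); this agrees with the top camera. Descend and grip.

```bash
python3 -m creep '[{"jaw":-1,"travel":[0,1,-25],"roll":0},{"jaw":-1,"travel":[0,1,-60],"roll":0},{"jaw":-1,"travel":[0,1,-90],"roll":0},{"jaw":-1,"travel":[0,1,-108],"roll":0},{"jaw":-1,"travel":[0,1,-115],"roll":0},{"jaw":-1,"travel":[0,1,-115],"roll":0},{"jaw":0.3,"travel":[0,1,-115],"roll":0},{"jaw":0.3,"travel":[0,1,-115],"roll":0},{"jaw":0.3,"travel":[0,1,-115],"roll":0},{"jaw":0.3,"travel":[0,1,-115],"roll":0},{"jaw":0.3,"travel":[0,1,-115],"roll":0},{"jaw":0.3,"travel":[0,1,-115],"roll":0}]' 30
python3 -m creep '[{"jaw":0.3,"travel":[0,0,0],"roll":0},{"jaw":0.3,"travel":[0,0,0],"roll":0},{"jaw":0.3,"travel":[0,0,0],"roll":0}]'
```

```text
time_s: 2.85
position: [0.4381, -0.0729, 0.1906]
tool_rot: [[-0.001, 1.0, 0.001], [1.0, 0.001, -0.001], [-0.001, 0.001, -1.0]]
ft_force: [-0.1, 0.2, 7.3]
grip_width: 0.0432
gripper_force: 29.7
time_s: 3.15
position: [0.4381, -0.0729, 0.1906]
tool_rot: [[-0.001, 1.0, 0.001], [1.0, 0.001, -0.001], [-0.001, 0.001, -1.0]]
ft_force: [-0.4, 0.0, 7.1]
grip_width: 0.0434
gripper_force: 29.7
```

```bash
python3 -m creep '[{"jaw":0.3,"travel":[0,0,20],"roll":0},{"jaw":0.3,"travel":[0,0,50],"roll":0},{"jaw":0.3,"travel":[8,-16,70],"roll":0},{"jaw":0.3,"travel":[24,-46,80],"roll":0},{"jaw":0.3,"travel":[40,-77,80],"roll":0},{"jaw":0.3,"travel":[56,-108,80],"roll":0},{"jaw":0.3,"travel":[72,-139,80],"roll":0},{"jaw":0.3,"travel":[88,-170,80],"roll":0},{"jaw":0.3,"travel":[100,-193,80],"roll":0},{"jaw":0.3,"travel":[107,-207.5,80],"roll":0},{"jaw":0.3,"travel":[107,-207.5,80],"roll":0},{"jaw":0.3,"travel":[107,-207.5,80],"roll":0}]'
python3 -m creep '[{"jaw":0.3,"travel":[0,0,0],"roll":0},{"jaw":0.3,"travel":[0,0,0],"roll":0}]'
python3 - <<'E'
from rig import *
import cv2
p,d=get_image('wrist');cv2.imwrite('pics/w2.png',p[:,:,::-1])
E
```

```text
time_s: 4.35
position: [0.5447, -0.2799, 0.2696]
tool_rot: [[-0.001, 1.0, -0.001], [1.0, 0.001, 0.001], [0.001, -0.001, -1.0]]
ft_force: [-0.3, 0.2, -2.2]
grip_width: 0.0433
gripper_force: 30.9
time_s: 4.55
position: [0.5448, -0.2795, 0.2699]
tool_rot: [[-0.002, 1.0, -0.0], [1.0, 0.002, 0.0], [0.0, -0.0, -1.0]]
ft_force: [0.5, 0.4, -0.3]
grip_width: 0.0434
gripper_force: 30.9
```

View pics/w2.png

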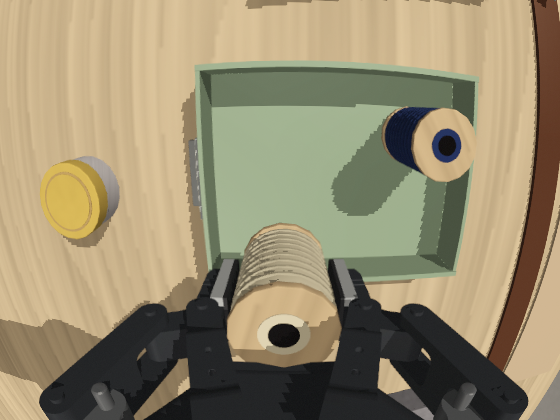

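Spool hangs upright between the pads over the drawer's front right corner; clearance to the walls is good. Lower.

```bash
python3 -m creep '[{"jaw":0.3,"travel":[0.5,-0.5,-20],"roll":0},{"jaw":0.3,"travel":[0.5,-0.5,-45],"roll":0},{"jaw":0.3,"travel":[0.5,-0.5,-62],"roll":0},{"jaw":0.3,"travel":[0.5,-0.5,-70],"roll":0},{"jaw":0.3,"travel":[0.5,-0.5,-73],"roll":0},{"jaw":0.3,"travel":[0.5,-0.5,-75],"roll":0},{"jaw":0.3,"travel":[0.5,-0.5,-75.5],"roll":0},{"jaw":0.3,"travel":[0.5,-0.5,-75.5],"roll":0},{"jaw":0.3,"travel":[0.5,-0.5,-75.5],"roll":0}]'
```

```text
time_s: 5.5
position: [0.5455, -0.2809, 0.1948]
tool_rot: [[-0.001, 1.0, 0.001], [1.0, 0.001, -0.001], [-0.001, 0.001, -1.0]]
ft_force: [0.3, 0.2, -1.9]
grip_width: 0.043
gripper_force: 30.9
```

```bash
python3 -m creep '[{"jaw":0.3,"travel":[0,0,-0.7],"roll":0},{"jaw":0.3,"travel":[0,0,-1],"roll":0},{"jaw":0.3,"travel":[0,0,-1],"roll":0}]'; python3 -m creep '[{"jaw":0.3,"travel":[0,0,-0.5],"roll":0},{"jaw":0.3,"travel":[0,0,-0.5],"roll":0}]'
```

```text
time_s: 5.8
position: [0.5455, -0.2809, 0.1937]
tool_rot: [[-0.001, 1.0, 0.0], [1.0, 0.001, -0.0], [-0.0, 0.0, -1.0]]
ft_force: [-1.3, -0.1, 2.8]
grip_width: 0.0431
gripper_force: 31.3
time_s: 6.0
position: [0.5455, -0.2808, 0.1936]
tool_rot: [[-0.001, 1.0, 0.001], [1.0, 0.001, -0.001], [-0.001, 0.001, -1.0]]
ft_force: [-2.8, 2.3, 8.2]
grip_width: 0.0433
gripper_force: 31.7
```

```bash
python3 -m creep '[{"jaw":-0.1,"travel":[0,0,0],"roll":0},{"jaw":-0.3,"travel":[0,0,0],"roll":0},{"jaw":-0.45,"travel":[0,0,0],"roll":0},{"jaw":-0.45,"travel":[0,0,0],"roll":0},{"jaw":-0.45,"travel":[0,0,0],"roll":0}]'
```

```text
time_s: 6.5
position: [0.5455, -0.2809, 0.1926]
tool_rot: [[-0.001, 1.0, -0.0], [1.0, 0.001, 0.0], [0.0, -0.0, -1.0]]
ft_force: [0.5, 0.1, 0.4]
grip_width: 0.062
gripper_force: 0.0
```

```bash
python3 -m creep '[{"jaw":-0.45,"travel":[0,0,15],"roll":0},{"jaw":-0.45,"travel":[0,0,50],"roll":0},{"jaw":-0.45,"travel":[0,0,90],"roll":0},{"jaw":-1,"travel":[-6,20,112],"roll":0},{"jaw":-1,"travel":[-18,60,112],"roll":0},{"jaw":-1,"travel":[-31,103,112],"roll":0},{"jaw":-1,"travel":[-44,146,112],"roll":0},{"jaw":-1,"travel":[-57,189,112],"roll":0},{"jaw":-1,"travel":[-70,232,112],"roll":0},{"jaw":-1,"travel":[-83,275,112],"roll":0},{"jaw":-1,"travel":[-96,318,112],"roll":0},{"jaw":-1,"travel":[-108,355.4,112],"roll":0}]'
python3 -m creep '[{"jaw":-1,"travel":[0,0,0],"roll":0},{"jaw":-1,"travel":[0,0,0],"roll":0},{"jaw":-1,"travel":[0,0,0],"roll":0}]'
python3 - <<'E'
from rig import *
from h import *
p,d=get_image('top');cv2.imwrite('pics/t2.png',p[:,:,::-1]);measure(p,d,camera_params('top'))
W=world(d,camera_params('top'));m=(abs(W[...,2]-.0655)<.005)&(abs(W[...,0]-.545)<.04)&(abs(W[...,1]+.28)<.05)
print(m.sum(),W[m].mean(0),W[m].std(0))
print(observe()['position'],observe()['q'])
E
```

```text
time_s: 7.7
position: [0.4365, 0.0763, 0.3049]
tool_rot: [[-0.001, 1.0, 0.0], [1.0, 0.001, 0.0], [0.0, 0.0, -1.0]]
ft_force: [0.6, -0.3, 0.1]
grip_width: 0.085
gripper_force: 0.0
time_s: 8.0
position: [0.4379, 0.0738, 0.3048]
tool_rot: [[-0.0, 1.0, 0.001], [1.0, 0.0, -0.0], [-0.0, 0.001, -1.0]]
ft_force: [0.0, -0.2, 0.7]
grip_width: 0.0855
gripper_force: 0.0
dye 711 598.8 239.6 [189.8 151.3] 8.4
wax 626 622.3 -11.9 [192.3 150.1] 7.2
thread 882 583.5 -245.2 [189.7 152. ] 0.6
cream 0 z nan mean [nan nan nan] circ 0.0 0.0 0.0
rust 0 z nan mean [nan nan nan] circ 0.0 0.0 0.0
bottle 0 z nan mean [nan nan nan] circ 0.0 0.0 0.0
tin 874 z 0.0348 mean [ 377.8 -258.9   34.8] circ 378.2 -259.5 31.1
stockspool 415 z 0.0656 mean [ 637.  -216.2   65.4] circ 637.6 -216.5 22.1
stocktin 726 z 0.0378 mean [671.3  16.5  37.8] circ 672.4 16.6 31.1
stockbottle 144 z 0.0832 mean [659.4 221.4  83. ] circ 659.6 221.8 12.7
437 [ 0.54435476 -0.28141271  0.06552346] [0.01093176 0.01095028 0.00128973]
[0.43794568 0.07364408 0.30471152] [-5.79493112e+00  1.77842722e+01  9.95808386e+01 -1.04720301e-02
  6.26183029e+01 -5.77132437e+00]
  return _methods._mean(a, axis=axis, dtype=dtype,
  ret = ret.dtype.type(ret / rcount)
h.py:20: RuntimeWarning: Mean of empty slice.
  q=W[m];(x,y),r=cv2.minEnclosingCircle((q[:,:2]*1000).astype(np.float32));print(n,m.sum(),'z',np.median(q[:,2]).round(4),'mean',(q.mean(0)*1000).round(1),'circ',round(x,1),round(y,1),round(r,1))
  ret = um.true_divide(
```

Cream spool stands flat in the thread drawer (top at 65.5 mm, same as the stock spool). Now rust.

```bash
python3 -m creep '[{"jaw":-1,"travel":[0,0.8,-25],"roll":0},{"jaw":-1,"travel":[0,0.8,-60],"roll":0},{"jaw":-1,"travel":[0,0.8,-90],"roll":0},{"jaw":-1,"travel":[0,0.8,-108],"roll":0},{"jaw":-1,"travel":[0,0.8,-114],"roll":0},{"jaw":-1,"travel":[0,0.8,-114],"roll":0},{"jaw":0.3,"travel":[0,0.8,-114],"roll":0},{"jaw":0.3,"travel":[0,0.8,-114],"roll":0},{"jaw":0.3,"travel":[0,0.8,-114],"roll":0},{"jaw":0.3,"travel":[0,0.8,-114],"roll":0},{"jaw":0.3,"travel":[0,0.8,-114],"roll":0},{"jaw":0.3,"travel":[0,0.8,-114],"roll":0}]' 30
python3 -m creep '[{"jaw":0.3,"travel":[0,0,0],"roll":0},{"jaw":0.3,"travel":[0,0,0],"roll":0}]'
```

```text
time_s: 9.25
position: [0.4376, 0.0753, 0.1916]
tool_rot: [[-0.001, 1.0, 0.002], [1.0, 0.001, -0.0], [-0.0, 0.002, -1.0]]
ft_force: [-1.5, -0.7, 5.8]
grip_width: 0.0437
gripper_force: 29.7
time_s: 9.45
position: [0.4376, 0.0753, 0.1916]
tool_rot: [[-0.001, 1.0, 0.002], [1.0, 0.001, -0.0], [-0.0, 0.002, -1.0]]
ft_force: [-1.5, -0.6, 6.2]
grip_width: 0.0434
gripper_force: 29.7
```

```bash
python3 -m creep '[{"jaw":0.3,"travel":[0,0,20],"roll":0},{"jaw":0.3,"travel":[0,0,50],"roll":0},{"jaw":0.3,"travel":[6,-16,75],"roll":0},{"jaw":0.3,"travel":[18,-48,80],"roll":0},{"jaw":0.3,"travel":[32,-86,80],"roll":0},{"jaw":0.3,"travel":[46,-124,80],"roll":0},{"jaw":0.3,"travel":[61,-162,80],"roll":0},{"jaw":0.3,"travel":[75,-200,80],"roll":0},{"jaw":0.3,"travel":[89,-238,80],"roll":0},{"jaw":0.3,"travel":[101,-270,80],"roll":0},{"jaw":0.3,"travel":[107.5,-285.5,80],"roll":0},{"jaw":0.3,"travel":[107.5,-285.5,80],"roll":0}]'
python3 -m creep '[{"jaw":0.3,"travel":[0,0,0],"roll":0},{"jaw":0.3,"travel":[0,0,0],"roll":0},{"jaw":0.3,"travel":[0,0,-20],"roll":0},{"jaw":0.3,"travel":[0,0,-45],"roll":0},{"jaw":0.3,"travel":[0,0,-62],"roll":0},{"jaw":0.3,"travel":[0,0,-70],"roll":0},{"jaw":0.3,"travel":[0,0,-73],"roll":0},{"jaw":0.3,"travel":[0,0,-75],"roll":0},{"jaw":0.3,"travel":[0,0,-75.5],"roll":0},{"jaw":0.3,"travel":[0,0,-75.5],"roll":0}]'
```

```text
time_s: 10.65
position: [0.5453, -0.212, 0.2707]
tool_rot: [[0.001, 1.0, 0.001], [1.0, -0.001, -0.001], [-0.001, 0.001, -1.0]]
ft_force: [0.2, 0.4, -1.9]
grip_width: 0.0434
gripper_force: 30.8
time_s: 11.65
position: [0.5451, -0.2101, 0.1959]
tool_rot: [[-0.001, 1.0, 0.001], [1.0, 0.001, -0.001], [-0.001, 0.001, -1.0]]
ft_force: [-0.0, -0.1, -0.7]
grip_width: 0.0435
gripper_force: 30.8
```

Contact is expected at about 0.1946.

```bash
python3 -m creep '[{"jaw":0.3,"travel":[0,0,-0.7],"roll":0},{"jaw":0.3,"travel":[0,0,-1.2],"roll":0},{"jaw":0.3,"travel":[0,0,-1.2],"roll":0}]'; python3 -m creep '[{"jaw":0.3,"travel":[0,0,-0.5],"roll":0},{"jaw":0.3,"travel":[0,0,-0.5],"roll":0}]'
```

```text
time_s: 11.95
position: [0.545, -0.2102, 0.1946]
tool_rot: [[-0.001, 1.0, 0.001], [1.0, 0.001, -0.0], [-0.0, 0.001, -1.0]]
ft_force: [-1.4, 1.0, 5.1]
grip_width: 0.0434
gripper_force: 31.3
time_s: 12.15
position: [0.545, -0.2102, 0.1946]
tool_rot: [[-0.001, 1.0, 0.001], [1.0, 0.001, -0.001], [-0.001, 0.001, -1.0]]
ft_force: [-1.9, 1.4, 8.6]
grip_width: 0.0432
gripper_force: 31.8
```

```bash
python3 -m creep '[{"jaw":-0.1,"travel":[0,0,0],"roll":0},{"jaw":-0.3,"travel":[0,0,0],"roll":0},{"jaw":-0.45,"travel":[0,0,0],"roll":0},{"jaw":-0.45,"travel":[0,0,0],"roll":0},{"jaw":-0.45,"travel":[0,0,0],"roll":0},{"jaw":-0.45,"travel":[0,0,15],"roll":0},{"jaw":-0.45,"travel":[0,0,50],"roll":0},{"jaw":-0.45,"travel":[0,0,90],"roll":0},{"jaw":-0.45,"travel":[0,0,110],"roll":0}]'
python3 -m creep '[{"jaw":-1,"travel":[-7,20,0],"roll":0},{"jaw":-1,"travel":[-23,65,0],"roll":0.02},{"jaw":-1,"travel":[-39,110,0],"roll":0.04},{"jaw":-1,"travel":[-55,155,0],"roll":0.06},{"jaw":-1,"travel":[-71,200,0],"roll":0.08},{"jaw":-1,"travel":[-87,245,0],"roll":0.1},{"jaw":-1,"travel":[-103,290,0],"roll":0.12},{"jaw":-1,"travel":[-119,335,0],"roll":0.148},{"jaw":-1,"travel":[-135,380,0],"roll":0.148},{"jaw":-1,"travel":[-151,425,0],"roll":0.148},{"jaw":-1,"travel":[-165,463,0],"roll":0.148},{"jaw":-1,"travel":[-171,480,0],"roll":0.148}]'
python3 -m creep '[{"jaw":-1,"travel":[0,0,0],"roll":0},{"jaw":-1,"travel":[0,0,0],"roll":0},{"jaw":-1,"travel":[0,0,0],"roll":0}]'
python3 - <<'E'
from rig import *
from h import *
p,d=get_image('wrist');cv2.imwrite('pics/w3.png',p[:,:,::-1])
p,d=get_image('top');cv2.imwrite('pics/t3.png',p[:,:,::-1])
W=world(d,camera_params('top'))
for x,y in((.545,-.281),(.545,-.21),(.637,-.216)):
    m=(abs(W[...,2]-.0655)<.005)&(np.hypot(W[...,0]-x,W[...,1]-y)<.034);print(m.sum(),W[m].mean(0))
print(observe()['position'])
E
```

```text
time_s: 13.05
position: [0.5451, -0.2102, 0.3068]
tool_rot: [[-0.001, 1.0, 0.004], [1.0, 0.001, -0.002], [-0.002, 0.004, -1.0]]
ft_force: [0.0, -0.7, 0.3]
grip_width: 0.062
gripper_force: 0.0
time_s: 14.25
position: [0.3724, 0.2723, 0.3036]
tool_rot: [[-0.151, 0.988, 0.0], [0.988, 0.151, 0.0], [0.0, 0.0, -1.0]]
ft_force: [0.3, -0.3, 0.3]
grip_width: 0.0853
gripper_force: 0.0
time_s: 14.55
position: [0.3744, 0.2691, 0.3035]
tool_rot: [[-0.147, 0.989, -0.0], [0.989, 0.147, -0.0], [-0.0, -0.0, -1.0]]
ft_force: [0.0, 0.0, 0.4]
grip_width: 0.0852
gripper_force: 0.0
437 [ 0.54440747 -0.28143422  0.06531205]
434 [ 0.54379242 -0.21071509  0.06546701]
413 [ 0.63716935 -0.21622437  0.06553263]
[0.37443522 0.26900507 0.30352282]
```

View pics/w3.png

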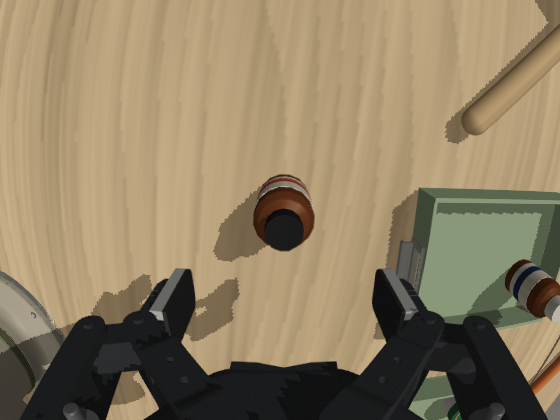

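Both spools are upright in place. The wrist view shows the bottle cap at (284,228), midway between the fingers.

```bash
python3 -m creep '[{"jaw":-1,"travel":[0,1,-25],"roll":0},{"jaw":-1,"travel":[0,1,-60],"roll":0},{"jaw":-1,"travel":[0,1,-88],"roll":0},{"jaw":-1,"travel":[0,1,-104],"roll":0},{"jaw":-1,"travel":[0,1,-110.5],"roll":0},{"jaw":-1,"travel":[0,1,-110.5],"roll":0},{"jaw":0.3,"travel":[0,1,-110.5],"roll":0},{"jaw":0.3,"travel":[0,1,-110.5],"roll":0},{"jaw":0.3,"travel":[0,1,-110.5],"roll":0},{"jaw":0.3,"travel":[0,1,-110.5],"roll":0},{"jaw":0.3,"travel":[0,1,-110.5],"roll":0},{"jaw":0.3,"travel":[0,1,-110.5],"roll":0}]' 35
python3 -m creep '[{"jaw":0.3,"travel":[0,0,0],"roll":0},{"jaw":0.3,"travel":[0,0,0],"roll":0}]'
```

```text
time_s: 15.85
position: [0.374, 0.2709, 0.1939]
tool_rot: [[-0.149, 0.989, 0.001], [0.989, 0.149, 0.0], [0.0, 0.001, -1.0]]
ft_force: [-2.3, -0.5, 6.3]
grip_width: 0.0428
gripper_force: 35.5
time_s: 16.05
position: [0.374, 0.2709, 0.1939]
tool_rot: [[-0.149, 0.989, 0.001], [0.989, 0.149, 0.0], [0.0, 0.001, -1.0]]
ft_force: [-0.7, -0.1, 5.7]
grip_width: 0.0428
gripper_force: 35.5
```

```bash
python3 -m creep '[{"jaw":0.3,"travel":[0,0,20],"roll":0},{"jaw":0.3,"travel":[0,0,50],"roll":0},{"jaw":0.3,"travel":[10,-2,75],"roll":0},{"jaw":0.3,"travel":[35,-7,80],"roll":0},{"jaw":0.3,"travel":[65,-13,80],"roll":0},{"jaw":0.3,"travel":[95,-19,80],"roll":0},{"jaw":0.3,"travel":[125,-25,80],"roll":0},{"jaw":0.3,"travel":[155,-31,80],"roll":0},{"jaw":0.3,"travel":[177,-35,80],"roll":0},{"jaw":0.3,"travel":[187,-37,80],"roll":0},{"jaw":0.3,"travel":[187,-37,80],"roll":0},{"jaw":0.3,"travel":[187,-37,80],"roll":0}]'
python3 -m creep '[{"jaw":0.3,"travel":[0,0,0],"roll":0},{"jaw":0.3,"travel":[0,0,-20],"roll":0},{"jaw":0.3,"travel":[0,0,-45],"roll":0},{"jaw":0.3,"travel":[0,0,-62],"roll":0},{"jaw":0.3,"travel":[0,0,-70],"roll":0},{"jaw":0.3,"travel":[0,0,-73],"roll":0},{"jaw":0.3,"travel":[0,0,-75],"roll":0},{"jaw":0.3,"travel":[0,0,-75.5],"roll":0},{"jaw":0.3,"travel":[0,0,-75.5],"roll":0}]'
python3 -m creep '[{"jaw":0.3,"travel":[0,0,-0.7],"roll":0},{"jaw":0.3,"travel":[0,0,-0.7],"roll":0}]'
```

```text
time_s: 17.25
position: [0.5601, 0.2341, 0.2729]
tool_rot: [[-0.149, 0.989, -0.001], [0.989, 0.149, -0.0], [0.0, -0.001, -1.0]]
ft_force: [-0.7, -0.3, -1.6]
grip_width: 0.0433
gripper_force: 36.1
time_s: 18.15
position: [0.561, 0.2339, 0.1982]
tool_rot: [[-0.148, 0.989, 0.001], [0.989, 0.148, 0.0], [0.0, 0.001, -1.0]]
ft_force: [-0.2, 1.6, -0.6]
grip_width: 0.0433
gripper_force: 36.1
time_s: 18.35
position: [0.561, 0.2338, 0.1971]
tool_rot: [[-0.148, 0.989, 0.0], [0.989, 0.148, 0.0], [0.0, 0.0, -1.0]]
ft_force: [0.2, -0.4, -0.6]
grip_width: 0.0428
gripper_force: 36.1
```

```bash
python3 -m creep '[{"jaw":0.3,"travel":[0,0,-0.6],"roll":0},{"jaw":0.3,"travel":[0,0,-0.6],"roll":0}]';python3 -m creep '[{"jaw":0.3,"travel":[0,0,-0.5],"roll":0},{"jaw":0.3,"travel":[0,0,-0.5],"roll":0}]'
```

```text
time_s: 18.55
position: [0.561, 0.2338, 0.1969]
tool_rot: [[-0.148, 0.989, 0.001], [0.989, 0.148, 0.0], [-0.0, 0.001, -1.0]]
ft_force: [-2.2, -0.6, 5.7]
grip_width: 0.0428
gripper_force: 36.6
time_s: 18.75
position: [0.5609, 0.2339, 0.1969]
tool_rot: [[-0.149, 0.989, 0.001], [0.989, 0.149, 0.0], [-0.0, 0.001, -1.0]]
ft_force: [-3.7, -0.8, 9.0]
grip_width: 0.043
gripper_force: 37.1
```

```bash
python3 -m creep '[{"jaw":-0.1,"travel":[0,0,0],"roll":0},{"jaw":-0.3,"travel":[0,0,0],"roll":0},{"jaw":-0.45,"travel":[0,0,0],"roll":0},{"jaw":-0.45,"travel":[0,0,0],"roll":0},{"jaw":-0.45,"travel":[0,0,0],"roll":0},{"jaw":-0.45,"travel":[0,0,15],"roll":0},{"jaw":-0.45,"travel":[0,0,50],"roll":0},{"jaw":-0.45,"travel":[0,0,90],"roll":0},{"jaw":-0.45,"travel":[0,0,110],"roll":0}]'
python3 -m creep '[{"jaw":-1,"travel":[-8,-20,0],"roll":-0.1},{"jaw":-1,"travel":[-24,-65,0],"roll":-0.23},{"jaw":-1,"travel":[-40,-110,0],"roll":-0.36},{"jaw":-1,"travel":[-57,-155,0],"roll":-0.49},{"jaw":-1,"travel":[-74,-200,0],"roll":-0.62},{"jaw":-1,"travel":[-91,-245,0],"roll":-0.75},{"jaw":-1,"travel":[-107,-290,0],"roll":-0.88},{"jaw":-1,"travel":[-124,-335,0],"roll":-1.01},{"jaw":-1,"travel":[-141,-380,0],"roll":-1.14},{"jaw":-1,"travel":[-158,-425,0],"roll":-1.28},{"jaw":-1,"travel":[-174,-468,0],"roll":-1.42},{"jaw":-1,"travel":[-183,-493,0],"roll":-1.54}]'
python3 -m creep '[{"jaw":-1,"travel":[0,0,0],"roll":-0.05},{"jaw":-1,"travel":[0,0,-20],"roll":-0.054},{"jaw":-1,"travel":[0,0,-40],"roll":-0.054},{"jaw":-1,"travel":[0,0,-40],"roll":-0.054},{"jaw":-1,"travel":[0,0,-40],"roll":-0.054}]'
python3 - <<'E'
from rig import *
from h import *
p,d=get_image('wrist');cv2.imwrite('pics/w4.png',p[:,:,::-1])
p,d=get_image('top');W=world(d,camera_params('top'))
for x,y,h in((.561,.234,.083),(.659,.221,.083),(.672,.0165,.0375)):
    m=(abs(W[...,2]-h)<.005)&(np.hypot(W[...,0]-x,W[...,1]-y)<.034);print(m.sum(),W[m].mean(0))
p,d=get_image('scene');cv2.imwrite('pics/s4.png',p[:,:,::-1]);W=world(d,camera_params('scene'))
s=observe();P=s['position'];print(P,s['q'])
m=(np.hypot(W[...,0]-P[0],W[...,1]-P[1])<.075)&(W[...,2]>.05)&(W[...,2]<.2)
zz=np.sort(W[m][:,2]);print(zz[[0,5,10,20,50]], 'ext',P[2]-zz[[0,5,10,20]])
E
```

```text
time_s: 19.65
position: [0.5611, 0.2339, 0.3091]
tool_rot: [[-0.149, 0.989, 0.004], [0.989, 0.148, 0.001], [0.0, 0.004, -1.0]]
ft_force: [0.7, 0.3, -0.6]
grip_width: 0.062
gripper_force: 0.0
time_s: 20.85
position: [0.3767, -0.2618, 0.3059]
tool_rot: [[0.985, 0.171, 0.0], [0.171, -0.985, -0.001], [0.0, 0.001, -1.0]]
ft_force: [1.7, 0.2, 0.5]
grip_width: 0.0852
gripper_force: 0.0
time_s: 21.35
position: [0.3781, -0.2592, 0.2661]
tool_rot: [[0.992, 0.126, -0.0], [0.126, -0.992, 0.0], [-0.0, -0.0, -1.0]]
ft_force: [-0.3, 0.1, 0.3]
grip_width: 0.0853
gripper_force: 0.0
148 [0.5600901  0.23267974 0.08286162]
148 [0.65916735 0.22124119 0.08312257]
724 [0.67138811 0.01649548 0.0377669 ]
[ 0.37816123 -0.25922659  0.26663952] [-4.92800301e+01  2.22818335e+01  1.00457270e+02  1.06754520e-03
  5.71581016e+01  3.34987531e+01]
[0.10700849 0.10801068 0.10936886 0.11087826 0.11456471] ext [0.15963104 0.15862885 0.15727067 0.15576126]
```

View pics/w4.png

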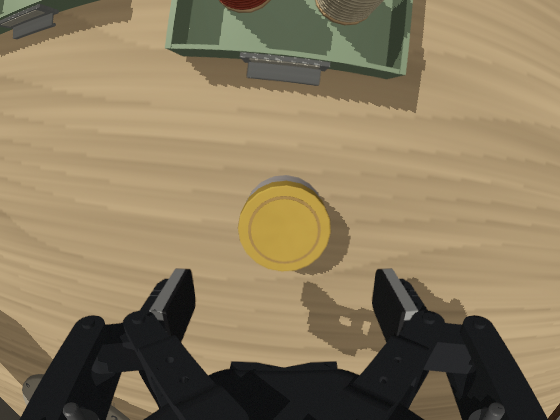

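View pics/s4.png

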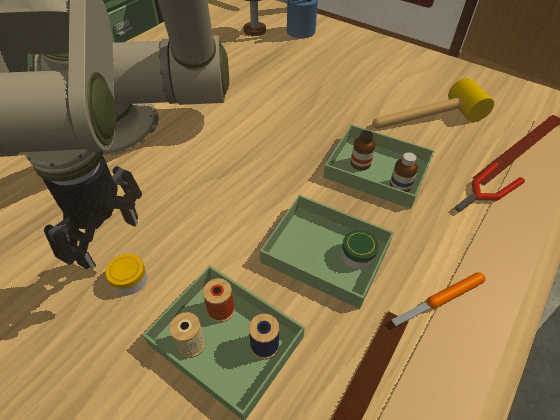

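Scene view: spools and bottle upright in their drawers. Measured tip reach when open is about 160 mm, so there's room to go low on the tin, which is centred at (284,229) in the wrist view.

```bash
python3 -m creep '[{"jaw":-1,"travel":[0,0,-25],"roll":0},{"jaw":-1,"travel":[0,0,-55],"roll":0},{"jaw":-1,"travel":[0,0,-80],"roll":0},{"jaw":-1,"travel":[0,0,-91],"roll":0},{"jaw":-1,"travel":[0,0,-95],"roll":0},{"jaw":-1,"travel":[0,0,-95],"roll":0},{"jaw":-0.1,"travel":[0,0,-95],"roll":0},{"jaw":-0.1,"travel":[0,0,-95],"roll":0},{"jaw":-0.1,"travel":[0,0,-95],"roll":0},{"jaw":-0.1,"travel":[0,0,-95],"roll":0},{"jaw":-0.1,"travel":[0,0,-95],"roll":0},{"jaw":-0.1,"travel":[0,0,-95],"roll":0}]' 35
```

```text
time_s: 22.7
position: [0.3781, -0.2593, 0.1718]
tool_rot: [[0.992, 0.126, 0.001], [0.126, -0.992, -0.002], [0.001, 0.002, -1.0]]
ft_force: [-1.8, -0.0, 6.3]
grip_width: 0.0613
gripper_force: 37.0
```

```bash
python3 -m creep '[{"jaw":-0.1,"travel":[0,0,20],"roll":0},{"jaw":-0.1,"travel":[0,0,50],"roll":0},{"jaw":-0.1,"travel":[8,10,80],"roll":0},{"jaw":-0.1,"travel":[28,34,85],"roll":0},{"jaw":-0.1,"travel":[53,63,85],"roll":0},{"jaw":-0.1,"travel":[78,93,85],"roll":0},{"jaw":-0.1,"travel":[103,123,85],"roll":0},{"jaw":-0.1,"travel":[128,153,85],"roll":0},{"jaw":-0.1,"travel":[153,182,85],"roll":0},{"jaw":-0.1,"travel":[178,212,85],"roll":0},{"jaw":-0.1,"travel":[196,234,85],"roll":0},{"jaw":-0.1,"travel":[203,242,85],"roll":0}]'
python3 -m creep '[{"jaw":-0.1,"travel":[0,0,0],"roll":0},{"jaw":-0.1,"travel":[0,0,0],"roll":0},{"jaw":-0.1,"travel":[0,0,-25],"roll":0},{"jaw":-0.1,"travel":[0,0,-50],"roll":0},{"jaw":-0.1,"travel":[0,0,-67],"roll":0},{"jaw":-0.1,"travel":[0,0,-75],"roll":0},{"jaw":-0.1,"travel":[0,0,-78],"roll":0},{"jaw":-0.1,"travel":[0,0,-80],"roll":0},{"jaw":-0.1,"travel":[0,0,-80.5],"roll":0},{"jaw":-0.1,"travel":[0,0,-80.5],"roll":0}]'
python3 -m creep '[{"jaw":-0.1,"travel":[0,0,-0.7],"roll":0},{"jaw":-0.1,"travel":[0,0,-0.7],"roll":0}]'
```

```text
time_s: 23.9
position: [0.5818, -0.015, 0.2561]
tool_rot: [[0.992, 0.128, 0.001], [0.128, -0.992, 0.0], [0.001, 0.0, -1.0]]
ft_force: [-0.2, -0.5, -1.7]
grip_width: 0.0611
gripper_force: 38.8
time_s: 24.9
position: [0.581, -0.0172, 0.1759]
tool_rot: [[0.992, 0.125, 0.001], [0.125, -0.992, -0.0], [0.001, 0.0, -1.0]]
ft_force: [0.3, -0.2, -1.0]
grip_width: 0.0611
gripper_force: 38.8
time_s: 25.1
position: [0.581, -0.0171, 0.1748]
tool_rot: [[0.992, 0.126, 0.001], [0.126, -0.992, -0.0], [0.001, 0.0, -1.0]]
ft_force: [0.2, 0.6, -0.1]
grip_width: 0.0616
gripper_force: 39.0
```

```bash
python3 -m creep '[{"jaw":-0.1,"travel":[0,0,-0.7],"roll":0},{"jaw":-0.1,"travel":[0,0,-0.7],"roll":0}]';python3 -m creep '[{"jaw":-0.1,"travel":[0,0,-0.4],"roll":0},{"jaw":-0.1,"travel":[0,0,-0.4],"roll":0}]'
```

```text
time_s: 25.3
position: [0.581, -0.0171, 0.1748]
tool_rot: [[0.992, 0.126, 0.001], [0.126, -0.992, -0.0], [0.001, 0.0, -1.0]]
ft_force: [-2.9, 0.5, 7.0]
grip_width: 0.0609
gripper_force: 39.8
time_s: 25.5
position: [0.581, -0.0171, 0.1748]
tool_rot: [[0.992, 0.126, 0.001], [0.126, -0.992, -0.0], [0.001, 0.001, -1.0]]
ft_force: [-3.6, 0.6, 10.7]
grip_width: 0.0613
gripper_force: 40.0
```

```bash
python3 -m creep '[{"jaw":-0.55,"travel":[0,0,0],"roll":0},{"jaw":-0.7,"travel":[0,0,0],"roll":0},{"jaw":-0.85,"travel":[0,0,0],"roll":0},{"jaw":-0.85,"travel":[0,0,0],"roll":0},{"jaw":-0.85,"travel":[0,0,0],"roll":0},{"jaw":-0.85,"travel":[0,0,15],"roll":0},{"jaw":-0.85,"travel":[0,0,50],"roll":0},{"jaw":-0.85,"travel":[0,0,90],"roll":0},{"jaw":-0.85,"travel":[-30,0,130],"roll":0},{"jaw":-0.85,"travel":[-70,0,140],"roll":0},{"jaw":-0.85,"travel":[-110,0,140],"roll":0},{"jaw":-0.85,"travel":[-150,0,140],"roll":0}]'
python3 -m creep '[{"jaw":-0.85,"travel":[-30,0,0],"roll":0},{"jaw":-0.85,"travel":[-50,0,0],"roll":0},{"jaw":-0.85,"travel":[-50,0,0],"roll":0},{"jaw":-0.85,"travel":[-50,0,0],"roll":0}]'
python3 - <<'E'
from rig import *
from h import *
p,d=get_image('top');W=world(d,camera_params('top'));cv2.imwrite('pics/t5.png',p[:,:,::-1])
for x,y,h in((.561,.234,.083),(.659,.221,.083),(.672,.0165,.0375),(.581,-.017,.0375),(.545,-.281,.0655),(.545,-.21,.0655),(.637,-.216,.0655)):
    m=(abs(W[...,2]-h)<.005)&(np.hypot(W[...,0]-x,W[...,1]-y)<.036);q=W[m]
    A=np.c_[q[:,:2]-q[:,:2].mean(0),np.ones(len(q))];print(m.sum(),(q.mean(0)*1000).round(1),'tilt',np.linalg.lstsq(A,q[:,2],rcond=None)[0][:2].round(3))
E
```

```text
time_s: 26.7
position: [0.4293, -0.0169, 0.3138]
tool_rot: [[0.992, 0.126, 0.001], [0.126, -0.992, -0.0], [0.001, 0.001, -1.0]]
ft_force: [0.1, -0.8, 0.3]
grip_width: 0.0791
gripper_force: 0.0
time_s: 27.1
position: [0.3814, -0.0173, 0.3138]
tool_rot: [[0.992, 0.125, 0.001], [0.125, -0.992, -0.0], [0.001, 0.001, -1.0]]
ft_force: [0.8, 0.6, -0.4]
grip_width: 0.0787
gripper_force: 0.0
146 [560.  232.9  83.3] tilt [0.006 0.011]
151 [659.  221.2  82.9] tilt [0.044 0.019]
723 [671.2  16.4  37.8] tilt [0.001 0.   ]
764 [580.  -17.4  37.8] tilt [0.003 0.002]
438 [ 544.4 -281.4   65.4] tilt [0.002 0.006]
431 [ 543.8 -210.8   65.5] tilt [0.005 0.001]
414 [ 637.1 -216.3   65.4] tilt [ 0.004 -0.001]
```

View pics/t5.png

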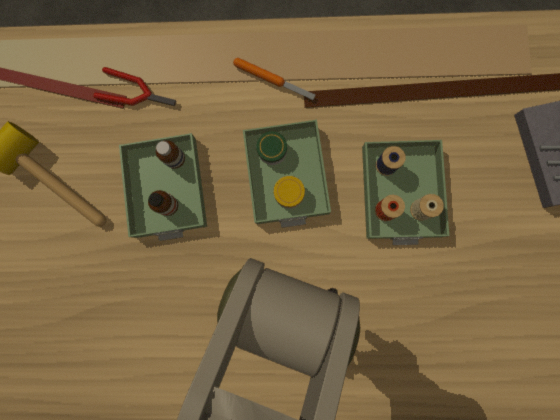

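All pieces stand flat in the right drawers: bottle (162,203), tin (289,191), spools (390,208) and (429,207). The stock pieces have not moved.

```bash
python3 -c "
from rig import close_job
print(close_job())"
```

```text
the job is handed in; nothing more can be done
None
```

The job is handed in: both spools, the dye bottle and the wax tin stand upright and flat in their matching drawers, the stock pieces have not moved, and it took about 27 s of the 109 s.

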